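# Pile up the sample boxes on the slide box

## Task

Gather this sample's things into one neat pile on the closed blue slide box, moving them one at a time from the bottom up: the long card box flat on the slide box, centred with its long side along the slide box's long side; the square card box centred and squared up on that; the shallow metal dish centred on the square box; and last the short wide vial standing in the dish. Keep the vial upright throughout, and leave the tall thin vial, the small clear dish and the dark sherd where they are.

Things in the scene. Friction and masses are not known exactly. Their poses are not given: they have to be found in the camera images.
- slide_box_top (a point): Flat closed slide box with a blue lid, 92 x 145 x 40 mm, the lowest layer of the pile; it is fixed to the bench and its lid does not open. Point: centre of its lid's flat top, 40 mm above the bench. Own x along its short side (92 mm), y along its long side (145 mm), z up. A solid grey lamp housing 170 mm high stands on the bench between it and the other things (carry over it), and a wall is about 0.13 m beyond it on the right.
- long_box_mid (a point): Oblong white and cream card specimen box with fixed lid, 60 x 85 x 35 mm, about 0.05 kg, loose, lying flat on the bench. Point: its centre, 17.5 mm above its underside. Own x along the 60 mm side, y along the 85 mm side, z up. Grip across the 60 mm.
- square_box_mid (a point): Square white and cream card specimen box with fixed lid, 60 x 60 x 30 mm, about 0.05 kg, loose, lying flat on the bench. Point: its centre, 15 mm above its underside. Own x and y along its sides, z up.
- dish_mid (a point): Shallow round open aluminium dish, 58 mm across the rim (55 mm at the foot), 14 mm high, walls and floor 3 mm thick, hollow inside (49 mm across at the floor), 0.03 kg, loose, standing on the bench. Point: on its axis, 7 mm above its underside; z up. Grip it from outside across the rim.
- short_vial_mid (a point): Short wide round screw-cap vial with a white cap, 30 mm diameter, 36 mm high, 0.02 kg, loose, standing upright on the bench. Point: on its axis, 18 mm above its underside; z up. The cap (27.6 mm diameter) is the top 7 mm.
- tall_vial_mid (a point): Bystander: tall thin screw-cap vial, 22 mm diameter, 48 mm high, standing loose among the things to be piled. Point: on its axis, 24 mm above its underside.
- clear_dish_mid (a point): Bystander: small clear open petri dish, 41 mm diameter, 12 mm high, loose on the bench. Point: on its axis, 6 mm above its underside.
- sherd_mid (a point): Bystander: small dark pottery sherd, 25 x 28 x 9 mm, loose on the bench. Point: its centre, 4.5 mm above its underside.
Things that resemble listed ones, but are neither listed nor needed, are in the scene too. What is shaped like the part that bears dish_mid but red is not meant.

How it is judged:
By the outcome, as a careful person would: the job done as asked, in the order asked, and still so for the second after the job is handed in, with the robot touching nothing.
It also fails if it takes over 128 s, if anything falls off the work surface, if the arm or the gripper's body presses on something with over 40 N, if the wrist force passes 120 N, or if a joint passes its speed limit or range.

## Robot

A 6-joint arm with a two-finger parallel gripper is mounted at the origin on the work surface; the furniture and walls round the work are solid. World frame = base frame: x ahead of the robot, y to its left, z up, the work surface at z = 0. Lengths are in m, angles in rad, forces in N, time in s.
With the tool pointing down it reaches from about 0.325 to 0.9 m from the base axis. Payload 3.5 kg.
Tool frame: the origin (TCP) lies midway between the tips of the shut fingers; the grasp point (between the pads) lies r.grasp_offset behind it (r.grasp_offset is the distance from the TCP to the grasp point, in m); z points along the fingers, y is the line along which they close (so a half turn about z gives the same grasp; the last joint's range is limited). The gripper opens to 85 mm and grips with 20 to 120 N. Pads are 22 mm wide; open, the fingers measure 114 mm over their backs; the gripper's body (76 mm by 85 mm) begins 54 mm behind the grasp point. The pads swing forward as they close: fully open they stand 13 mm farther back than shut.
Start: joints at [1.089, 0.276, -0.026, 1.268, 0, 1.467], TCP at [0.231, 0.581, 0.231] pointing down, gripper open.
Joint ranges: [-3.12, 3.12], [-0.85, 1.88], [-1.08, 1.24], [-1.95, 2.15], [-1.57, 1.53], [-3.14, 3.14]. Speed limits (rad/s): [2.57, 2.57, 3.14, 3.14, 3.14, 3.14].

## Interface

Orientations are given as a unit quaternion [x, y, z, w].
In Python, from bench import r gives the robot as it stands. The module is installed in compiled form; this text tells all that it offers.
- The arm moves only by the shell command python3 -m creep 'ROWS' [FORCE]. ROWS is JSON, a list that holds one entry, the list of rows, each a list of 5 numbers: the shift along the tool's x, y, z in units of 40 mm (1.0 is 40 mm), then the turn about the tool's z in units of 6 degrees (1.0 is 6 degrees), then the opening, from 0 (shut) to 1 (fully open). In form: [[[tx, ty, tz, roll, jaw], ...]]. A call has 1 to 12 rows; each row is the pose to reach, as a shift and turn from the pose commanded when the call began, along the tool's axes at that moment; what a row does not reach only later rows make up. A row lasts 1/12 s, in which the tool goes at most 41.7 mm and 7.16 degrees, less where a joint would pass 70% of its speed; a pose out of reach is approached as far as the arm can. A call with a gripper value outside its range is refused whole. The fingers move at their own pace and stop on an object; FORCE is the grip in N (left out, the last holds). Time passes only in rows, so rows that repeat a pose let the fingers close. It gives the time, the measured TCP pose, the force, the opening and the grip force at its end, in the units of the state.
- r.state(): the state, without advancing time (a new reading comes with each control period).
- r.read_camera(name): name is "scene" or "top"; returns a dict with "image" (420x560x3 uint8, red, green, blue), "fx", "fy", "cx", "cy" (pixels), "k1" (the pictures are not rectified: a ray, as slopes to the right and down, at radius r is drawn at 1 + k1 r^2 times it, then the intrinsics apply), "rvec" (rotation vector, rad) and "tvec" (3), from world to camera coordinates, as OpenCV has them. Camera axes: x right, y down, z forward; pixel columns grow to the right and rows downward; lengths in m; the calibration is good to about 2 mm. A picture is of the moment at which its call begins. There is no depth.
- r.finish_job(): hands the job in; it is judged then, once.
The state is a dict: "clock": time; "qpos": joint angles; "joint_vel": joint speeds; "joint_efforts": joint torques, N m; "eef_pos": TCP position; "orientation": TCP orientation; "ft_force": force on the tool from outside, world axes, zero at the start; "ft_torque": the same for the moment, N m; "width": opening from 0.0 (shut) to 1.0 (fully open); "gripper_force": force on a finger pad.
Only numpy, scipy, OpenCV 4.12 (cv2) and the standard library are available. Lean on these libraries where they do the work, as an engineer would, in place of code of your own. Each camera call takes 0.05 s, during which the arm holds its last target. There are 200 camera calls.

## Working session

There is one attempt and no reset: what is moved stays moved. The work goes in short steps, Python scripts to look and compute and a shell command to move; the robot and the scene stay as the last step left them, time stands still between calls to the robot, and variables do not carry over. Pictures are saved under pics/ and viewed, at most 14 in all, crops included, and the job is handed in when it is done.

```bash
mkdir -p pics; python3 - <<'E'
from bench import r
import cv2,pickle
for n in("scene","top"):
    c=r.read_camera(n); cv2.imwrite(f"pics/{n}0.png",c["image"][:,:,::-1]); pickle.dump(c,open(n+"0.pkl","wb"))
    print({k:v for k,v in c.items() if k!="image"})
print(r.state(),r.grasp_offset)
E
```

```text
{'fx': 426.9203434050749, 'fy': 426.9203434050749, 'cx': 268.4841813303474, 'cy': 218.01497560637097, 'k1': -0.026615851755915375, 'rvec': array([ 0.98009739, -2.19045754,  1.31614975]), 'tvec': array([0.35476398, 0.18733549, 0.73745908])}
{'fx': 436.8414201227641, 'fy': 436.8414201227641, 'cx': 280.0991698092817, 'cy': 204.0249600779515, 'k1': -0.01434200134874174, 'rvec': array([ 2.13766868, -2.19481379,  0.07229633]), 'tvec': array([0.12248818, 0.44534015, 1.09140477])}
{'clock': 0.1, 'qpos': array([ 1.08858916e+00,  2.77105449e-01, -2.77430881e-02,  1.26801792e+00,
       -3.00601497e-05,  1.46740470e+00]), 'joint_vel': array([-0.00097066, -0.00266375,  0.00411588, -0.00059537, -0.00139094,
        0.00010058]), 'joint_efforts': array([ 1.07602529e-03, -4.46706462e+01,  2.96128911e+01,  8.42083798e-03,
       -8.32104092e-05,  1.65524136e-05]), 'eef_pos': array([0.23081809, 0.58005005, 0.23024171]), 'orientation': array([ 1.88277173e-01,  9.82115388e-01, -9.95351969e-04, -2.84364626e-04]), 'ft_force': array([ 0.0107816 ,  0.81478028, -0.04373335]), 'ft_torque': array([0.0178791 , 0.00857656, 0.00069794]), 'gripper_force': 0.0, 'width': 0.9981885594460953} 0.0187
```

View pics/top0.png

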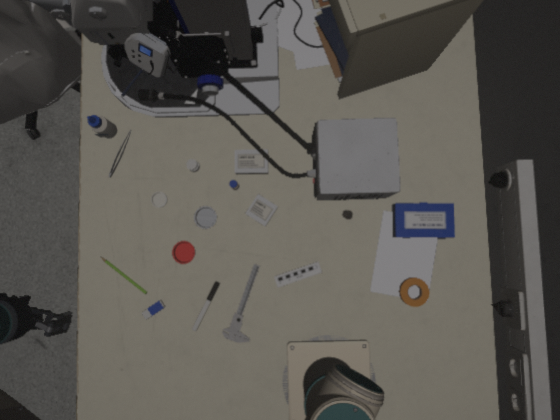

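View pics/scene0.png

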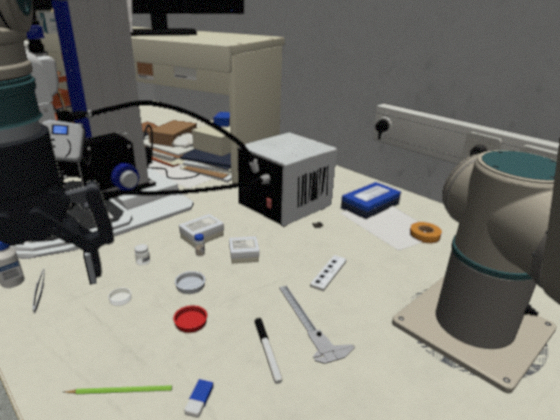

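The top view shows the long box at (251,161), square box (261,210), grey dish (206,217), red dish (184,252; not wanted), short white-capped vial (193,165), tall vial (234,184), clear dish (160,199), sherd (347,214) and slide box (424,220). 

Possible confusions: the dish (206,217) against the red dish (184,252) and clear dish (160,199); the short vial (193,165) against the tall vial (234,184) and the bottle (97,122). I choose the grey dish and the white-capped vial, and will check both in close crops.

```bash
cat >h.py <<'E'
import numpy as np,cv2,pickle
from bench import r
def cam(n,tag):
    c=r.read_camera(n); pickle.dump(c,open(f"{n}{tag}.pkl","wb")); return c
def load(n,tag): return pickle.load(open(f"{n}{tag}.pkl","rb"))
def ray(c,u,v):
    K=np.array([[c["fx"],0,c["cx"]],[0,c["fy"],c["cy"]],[0,0,1.]])
    p=cv2.undistortPoints(np.array([[[u,v]]],float),K,np.array([c["k1"],0,0,0.]))[0,0]
    R=cv2.Rodrigues(c["rvec"])[0]
    return -R.T@c["tvec"], R.T@np.array([p[0],p[1],1.])
def at(c,u,v,z):
    o,d=ray(c,u,v); return o+d*(z-o[2])/d[2]
def proj(c,P):
    K=np.array([[c["fx"],0,c["cx"]],[0,c["fy"],c["cy"]],[0,0,1.]])
    return cv2.projectPoints(np.array(P,float).reshape(-1,3),c["rvec"],c["tvec"],K,np.array([c["k1"],0,0,0.]))[0][:,0]
def crop(c,x0,y0,w,h,s,name):
    im=c["image"][y0:y0+h,x0:x0+w,::-1]
    im=cv2.resize(im,None,fx=s,fy=s,interpolation=cv2.INTER_CUBIC)
    im=cv2.convertScaleAbs(im,alpha=1.3,beta=10)
    for i in range(0,w,10): cv2.putText(im,str(x0+i),(i*s,8),0,.3,(0,0,255)); cv2.line(im,(i*s,8),(i*s,14),(0,0,255))
    for i in range(10,h,10): cv2.putText(im,str(y0+i),(0,i*s),0,.3,(0,0,255)); cv2.line(im,(20,i*s),(26,i*s),(0,0,255))
    cv2.imwrite(f"pics/{name}.png",im)
def rows(target,grasp=True,yaw=None):
    """tool-axis shift (units) from the measured TCP to a world point; yaw = wanted closing-line direction (rad, mod pi)"""
    from scipy.spatial.transform import Rotation as Ro
    s=r.state(); R=Ro.from_quat(s["orientation"]).as_matrix()
    d=R.T@(np.array(target,float)-np.array(s["eef_pos"]))/.04
    o=[np.round(d,3)]
    if yaw is not None:
        a=np.arctan2(R[1,1],R[0,1]); e=(yaw-a+np.pi/2)%np.pi-np.pi/2
        o.append(round(-np.degrees(e)/6,3)) # tool z points down
    return o
E
python3 - <<'E'
from h import *
c=load("top",0)
crop(c,150,145,135,90,5,"ct"); crop(c,385,195,80,50,8,"cs")
E
```

```text
(no output)
```

View pics/ct.png

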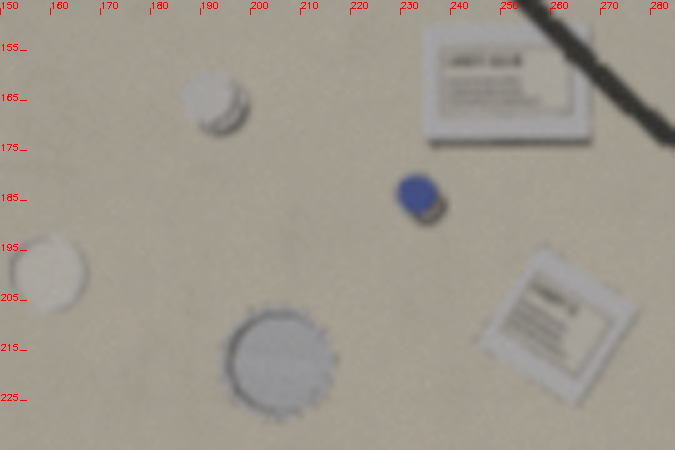

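View pics/cs.png

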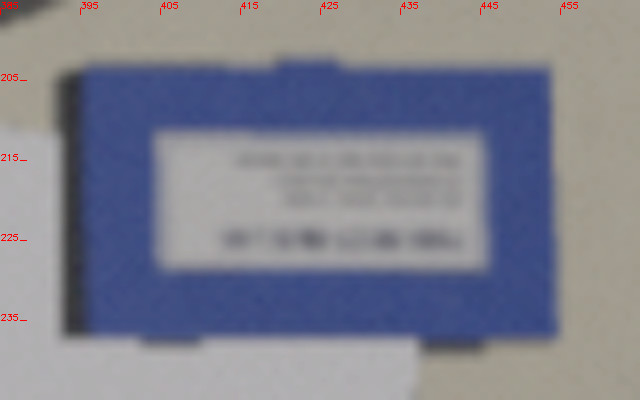

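```bash
python3 - <<'E'
from h import *
np.set_printoptions(precision=4,suppress=True)
c=load("top",0); s=load("scene",0)
def P(cr,z):
    x0,y0,k,pts=cr
    return np.array([at(c,x0+(a+.5)/k-.5,y0+(b+.5)/k-.5,z) for a,b in pts])
def box(n,A):
    r_=cv2.minAreaRect(A[:,:2].astype(np.float32)*1000); print(n,"mean",A[:,:2].mean(0),"rect",r_, "edges",[round(float(np.degrees(np.arctan2(*(A[(i+1)%4]-A[i])[[1,0]]))),1) for i in range(4)])
t=(150,145,5);
box("long",P((*t,[(425,25),(592,25),(592,137),(428,137)]),.035))
box("sq",P((*t,[(545,245),(638,310),(577,405),(480,340)]),.030))
print("dish",P((*t,[(279,363)]),.014)); print("sv",P((*t,[(211,97)]),.036)); print("tall",P((*t,[(417,194)]),.048)); print("clear",P((*t,[(249,273)]),.012))
box("slide",P((385,195,8,[(87,68),(551,68),(557,335),(88,335)]),.04))
print("sherd",at(c,347,214,.009))
print("lamp",[at(c,*p,.17)[:2] for p in [(319,120),(396,119),(398,198),(319,190)]])
for p in [(262,155),(285,174),(230,122),(275,118),(310,148)]:
    print(p,[(z,at(c,*p,z)[:2].round(3),proj(s,at(c,*p,z))[0].round(0)) for z in (0.02,.1,.15,.2,.25,.3,.4)])
E
```

```text
long mean [0.5594 0.1804] rect ((559.4439697265625, 180.89529418945312), (85.55352783203125, 57.684776306152344), 88.33028411865234) edges [-91.7, 178.7, 88.3, 0.6]
sq mean [0.4348 0.1576] rect ((434.9939880371094, 157.25050354003906), (59.1146354675293, 58.21610641479492), 54.78070068359375) edges [-126.5, 145.9, 54.8, -35.6]
dish [[0.4203 0.3034 0.014 ]]
sv [[0.5554 0.3325 0.036 ]]
tall [[0.501  0.2266 0.048 ]]
clear [[0.4674 0.3188 0.012 ]]
slide mean [ 0.3979 -0.2471] rect ((397.8866271972656, -246.96420288085938), (145.1658935546875, 82.906982421875), 88.43116760253906) edges [-91.6, 177.9, 88.5, -2.5]
sherd [ 0.4191 -0.0597  0.009 ]
lamp [array([0.6216, 0.0159]), array([ 0.6186, -0.1557]), array([ 0.4414, -0.1514]), array([0.4639, 0.0212])]
(262, 155) [(0.02, array([0.577, 0.154]), array([206., 222.])), (0.1, array([0.56 , 0.149]), array([210., 193.])), (0.15, array([0.55 , 0.146]), array([213., 173.])), (0.2, array([0.54 , 0.143]), array([216., 153.])), (0.25, array([0.53 , 0.141]), array([219., 130.])), (0.3, array([0.519, 0.138]), array([222., 107.])), (0.4, array([0.499, 0.
[... 816 characters left out ...]
rray([196., 204.])), (0.1, array([0.65 , 0.116]), array([200., 177.])), (0.15, array([0.635, 0.115]), array([203., 160.])), (0.2, array([0.621, 0.113]), array([206., 141.])), (0.25, array([0.606, 0.112]), array([209., 120.])), (0.3, array([0.591, 0.111]), array([212.,  98.])), (0.4, array([0.562, 0.108]), array([219.,  50.]))]
(310, 148) [(0.02, array([0.591, 0.03 ]), array([243., 205.])), (0.1, array([0.574, 0.034]), array([246., 178.])), (0.15, array([0.563, 0.037]), array([248., 160.])), (0.2, array([0.552, 0.04 ]), array([250., 141.])), (0.25, array([0.541, 0.042]), array([252., 121.])), (0.3, array([0.53 , 0.045]), array([254.,  99.])), (0.4, array([0.509, 0.05 ]), array([259.,  51.]))]
```

```bash
python3 - <<'E'
from h import *
crop(load("scene",0),90,80,200,150,4,"cc")
E
```

```text
(no output)
```

View pics/cc.png

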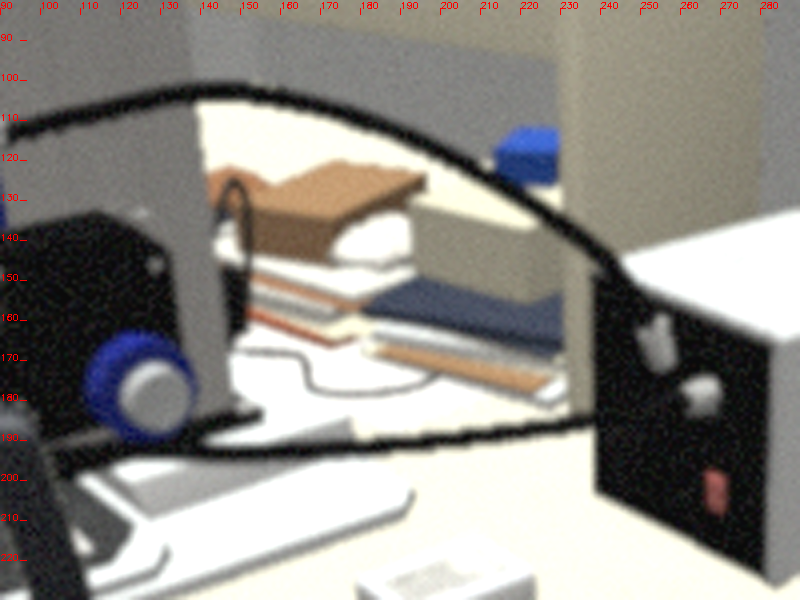

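The close-ups confirm the choice: grey dish at (206,217), white-capped short vial at (192,164). A light-guide cable passes over the long box's far right corner, about 0.11 m up, so I'll approach from the left and watch the force.

```bash
python3 -c "
from h import *
print(rows([.556,.192,.20],yaw=np.radians(-1)), rows([.5594,.192,.006]))"
```

```text
[array([-11.141,  -6.005,   0.766]), np.float64(11.549)] [array([-11.221,  -5.964,   5.616])]
```

```bash
python3 -m creep '[[[-11.1,-6,0.7,11.55,1],[-11.1,-6,0.7,11.55,1],[-11.1,-6,0.7,11.55,1],[-11.1,-6,0.7,11.55,1],[-11.1,-6,0.7,11.55,1],[-11.1,-6,0.7,11.55,1],[-11.1,-6,0.7,11.55,1],[-11.1,-6,0.7,11.55,1],[-11.1,-6,0.7,11.55,0.9],[-11.1,-6,0.7,11.55,0.9],[-11.1,-6,0.7,11.55,0.9],[-11.1,-6,0.7,11.55,0.9]]]' 40; python3 -c "
from h import *
print(rows([.556,.192,.20],yaw=np.radians(-1)), r.state()['qpos'])"
```

```text
clock: 1.1
eef_pos: [0.552, 0.1958, 0.2031]
orientation: [0.713, 0.701, -0.0, -0.0]
ft_force: [0.1, 0.6, -0.2]
width: 0.9
gripper_force: 0.0
[array([-0.093,  0.103,  0.077]), np.float64(-0.003)] [ 2.30473982e-01  2.23855709e-01 -1.54699594e-01  1.19300702e+00
  1.40464005e-04  1.81906665e+00]
```

```bash
python3 -m creep '[[[-0.05,0.05,0.4,0,0.9],[-0.05,0.1,0.8,0,0.9],[-0.05,0.1,1.2,0,0.9],[-0.05,0.1,1.6,0,0.9],[-0.05,0.1,1.9,0,0.9],[-0.05,0.1,2.2,0,0.9]]]' && python3 -m creep '[[[0,0,0.2,0,0.9],[0,0,0.4,0,0.9],[0,0,0.6,0,0.9],[0,0,0.8,0,0.9]]]' ; python3 -c "
from h import *
c=cam('scene',1);crop(c,150,120,140,130,4,'d1'); print(r.state()['ft_force'],rows([.5594,.192,.006],yaw=np.radians(-1)))"
```

```text
clock: 1.6
eef_pos: [0.5548, 0.1954, 0.1142]
orientation: [0.713, 0.701, -0.001, -0.0]
ft_force: [0.1, 0.1, 0.0]
width: 0.901
gripper_force: 0.0
clock: 1.93
eef_pos: [0.5558, 0.1959, 0.0834]
orientation: [0.713, 0.701, 0.0, 0.0]
ft_force: [-0.3, -0.2, 0.8]
width: 0.899
gripper_force: 0.0
[ 1.08628964  0.19322263 -1.20084527] [array([-0.085,  0.127,  1.891]), np.float64(0.0)]
```

View pics/d1.png

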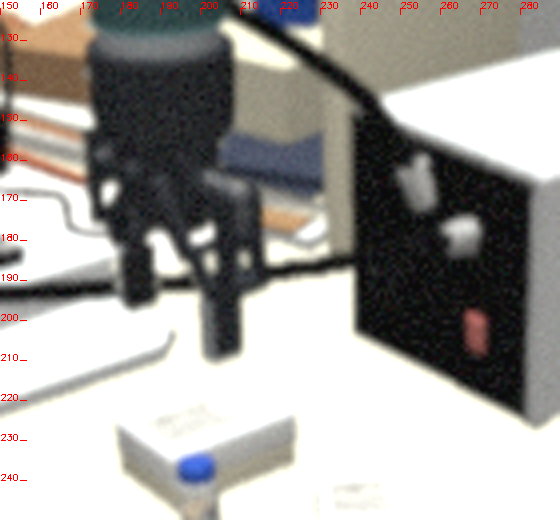

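The open gripper sits over the long box, fingers at (137–208 px rows), with the cable passing just behind and no contact. I'll go on down slowly.

```bash
python3 -m creep '[[[-0.08,0.12,0.1,0,0.9],[-0.08,0.12,0.25,0,0.9],[-0.08,0.12,0.4,0,0.9],[-0.08,0.12,0.5,0,0.9]]]' && python3 -m creep '[[[0,0,0.1,0,0.9],[0,0,0.25,0,0.9],[0,0,0.4,0,0.9],[0,0,0.5,0,0.9]]]' ; python3 -c "
from h import *
print(rows([.5594,.192,.006],yaw=np.radians(-1)))"
```

```text
clock: 2.32
eef_pos: [0.5602, 0.1922, 0.0631]
orientation: [0.713, 0.701, -0.0, -0.0]
ft_force: [-0.2, -0.1, -0.7]
width: 0.901
gripper_force: 0.0
clock: 2.65
eef_pos: [0.5597, 0.1923, 0.0427]
orientation: [0.713, 0.701, -0.0, -0.0]
ft_force: [-0.4, -0.4, 0.5]
width: 0.898
gripper_force: 0.0
[array([-0.007, -0.006,  0.918]), np.float64(-0.0)]
```

```bash
python3 -m creep '[[[0,0,0.15,0,0.9],[0,0,0.3,0,0.9],[0,0,0.4,0,0.9],[0,0,0.5,0,0.9]]]' && python3 -m creep '[[[0,0,0.15,0,0.9],[0,0,0.3,0,0.9],[0,0,0.4,0,0.9]]]' && python3 -m creep '[[[0,0,0,0,0.8],[0,0,0,0,0.7],[0,0,0,0,0.6],[0,0,0,0,0.5],[0,0,0,0,0.5],[0,0,0,0,0.5],[0,0,0,0,0.5],[0,0,0,0,0.5]]]' 40
```

```text
clock: 2.98
eef_pos: [0.5599, 0.1923, 0.023]
orientation: [0.713, 0.701, -0.0, -0.0]
ft_force: [0.4, -0.1, -0.0]
width: 0.896
gripper_force: 0.0
clock: 3.23
eef_pos: [0.5598, 0.1923, 0.0068]
orientation: [0.713, 0.701, -0.0, -0.0]
ft_force: [1.0, -0.4, 0.7]
width: 0.899
gripper_force: 0.0
clock: 3.9
eef_pos: [0.5601, 0.1924, 0.0077]
orientation: [0.713, 0.701, 0.0, 0.0]
ft_force: [0.0, 0.2, -0.8]
width: 0.691
gripper_force: 44.1
```

```bash
python3 -m creep '[[[0,0,-0.2,0,0.5],[0,0,-0.6,0,0.5],[0,0,-1.2,0,0.5],[0,0,-1.9,0,0.5],[0,-0.2,-2.6,0,0.5],[0,-0.4,-3.3,0,0.5],[0,-0.8,-4,0,0.5],[0,-1.3,-4.7,0,0.5],[0,-1.9,-5.3,0,0.5],[0,-2.5,-5.7,0,0.5],[0,-3.1,-5.8,0,0.5],[0,-3.7,-5.8,0,0.5]]]' 40;  python3 -c "
from h import *
print(rows([.3975,-.2465+.0118,.24],yaw=np.radians(-1.7)))"
```

```text
clock: 4.9
eef_pos: [0.4124, 0.1953, 0.2425]
orientation: [0.713, 0.701, 0.002, 0.001]
ft_force: [-0.8, -1.1, -1.3]
width: 0.7
gripper_force: 44.1
[array([-10.756,  -0.182,   0.044]), np.float64(0.115)]
```

```bash
python3 -m creep '[[[-0.4,-0.1,0,0.1,0.5],[-1.1,-0.2,0,0.1,0.5],[-2,-0.2,0,0.1,0.5],[-2.9,-0.2,0,0.1,0.5],[-3.8,-0.2,0,0.1,0.5],[-4.7,-0.2,0,0.1,0.5],[-5.6,-0.2,0,0.1,0.5],[-6.5,-0.2,0,0.1,0.5],[-7.4,-0.2,0,0.1,0.5],[-8.3,-0.2,0,0.1,0.5],[-9.2,-0.2,0,0.1,0.5],[-9.8,-0.2,0,0.1,0.5]]]' && python3 -m creep '[[[-0.4,0,0,0,0.5],[-0.7,0,0,0,0.5],[-0.9,0,0,0,0.5],[-0.95,0,0,0,0.5],[-0.95,0,0,0,0.5]]]' ;  python3 -c "
from h import *
print(rows([.3975,-.235,.0485],yaw=np.radians(-1.7)))"
```

```text
clock: 5.9
eef_pos: [0.397, -0.1999, 0.2404]
orientation: [0.718, 0.696, -0.0, 0.001]
ft_force: [1.3, 0.7, -0.2]
width: 0.692
gripper_force: 44.2
clock: 6.32
eef_pos: [0.3962, -0.2346, 0.2397]
orientation: [0.717, 0.697, 0.0, -0.0]
ft_force: [0.3, 0.2, -0.3]
width: 0.697
gripper_force: 44.2
[array([-0.011,  0.034,  4.78 ]), np.float64(0.016)]
```

```bash
python3 -m creep '[[[0,0.03,0.5,0,0.5],[0,0.03,1.2,0,0.5],[0,0.03,1.9,0,0.5],[0,0.03,2.6,0,0.5],[0,0.03,3.2,0,0.5],[0,0.03,3.7,0,0.5],[0,0.03,4.1,0,0.5],[0,0.03,4.4,0,0.5],[0,0.03,4.5,0,0.5],[0,0.03,4.5,0,0.5]]]' && python3 -m creep '[[[0,0,0.05,0,0.5],[0,0,0.1,0,0.5],[0,0,0.15,0,0.5],[0,0,0.2,0,0.5],[0,0,0.24,0,0.5],[0,0,0.24,0,0.5]]]' ;  python3 -c "
from h import *
print(rows([.3975,-.235,.0485],yaw=np.radians(-1.7)))"
```

```text
clock: 7.15
eef_pos: [0.3966, -0.2331, 0.0587]
orientation: [0.716, 0.698, -0.0, -0.001]
ft_force: [0.0, 1.2, -0.1]
width: 0.695
gripper_force: 44.2
clock: 7.65
eef_pos: [0.3973, -0.2348, 0.0499]
orientation: [0.717, 0.697, 0.0, -0.0]
ft_force: [-0.7, 0.4, -1.1]
width: 0.693
gripper_force: 44.2
[array([-0.005,  0.005,  0.035]), np.float64(0.015)]
```

```bash
python3 -m creep '[[[0,0,0.03,0,0.5],[0,0,0.06,0,0.5],[0,0,0.06,0,0.5],[0,0,0.06,0,0.5]]]'
```

```text
clock: 7.98
eef_pos: [0.3974, -0.2349, 0.0476]
orientation: [0.717, 0.697, -0.0, -0.0]
ft_force: [-0.3, 0.8, -0.8]
width: 0.687
gripper_force: 44.2
```

```bash
python3 -m creep '[[[0,0,0.02,0,0.5],[0,0,0.04,0,0.5],[0,0,0.04,0,0.5]]]';python3 -m creep '[[[0,0,0,0,0.72],[0,0,0,0,0.76],[0,0,0,0,0.8],[0,0,0,0,0.85],[0,0,0,0,0.9],[0,0,0,0,0.9],[0,0,-0.3,0,0.9],[0,0,-0.8,0,0.9],[0,0,-1.5,0,0.9],[0,0,-2.4,0,0.9],[0,0,-3.3,0,0.9],[0,0,-4.2,0,0.9]]]'
```

```text
clock: 8.23
eef_pos: [0.3974, -0.2349, 0.0474]
orientation: [0.717, 0.697, -0.0, -0.0]
ft_force: [-2.7, 2.6, 11.9]
width: 0.693
gripper_force: 45.7
clock: 9.23
eef_pos: [0.3969, -0.2344, 0.2153]
orientation: [0.717, 0.697, -0.0, -0.0]
ft_force: [1.7, 0.3, -0.3]
width: 0.901
gripper_force: 0.0
```

```bash
python3 -c "
from h import *
print(rows([.4349,.1574,.215],yaw=np.radians(-35.3)))"; 
```

```text
[array([9.819, 0.677, 0.012]), np.float64(5.616)]
```

```bash
python3 -m creep '[[[0.6,0,-0.5,0,0.9],[1.5,0,-0.5,0,0.9],[2.5,0,-0.5,0,0.9],[3.5,0,-0.5,0,0.9],[4.5,0,-0.5,1,0.9],[5.5,0,-0.5,2,0.9],[6.5,0,-0.5,3,0.9],[7.5,0.3,-0.4,4,0.9],[8.5,0.5,0,5,0.9],[9.3,0.68,0,5.6,0.9],[9.8,0.68,0,5.6,0.9],[9.8,0.68,0,5.6,0.9]]]'; python3 - <<'E'
from h import *
print(rows([.4349,.1574,.006],yaw=np.radians(-35.3)))
c=cam("top",2); crop(c,385,195,80,50,8,"cs2")
E
```

```text
clock: 10.23
eef_pos: [0.4357, 0.1619, 0.2133]
orientation: [0.886, 0.463, 0.001, -0.001]
ft_force: [1.0, -1.0, -0.3]
width: 0.898
gripper_force: 0.0
[array([-0.116,  0.055,  5.182]), np.float64(0.085)]
```

View pics/cs2.png

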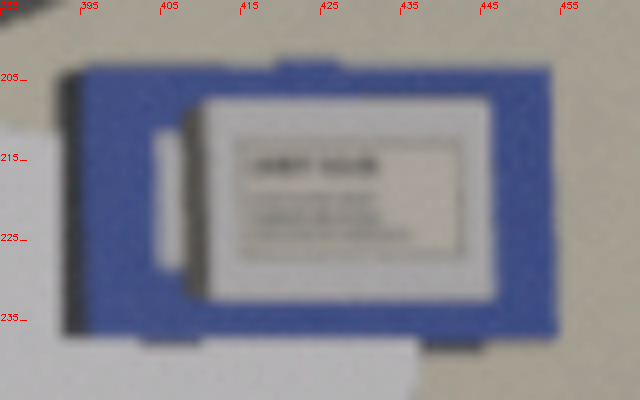

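```bash
python3 -m creep '[[[-0.11,0.05,0.6,0.08,0.9],[-0.11,0.05,1.4,0.08,0.9],[-0.11,0.05,2.2,0.08,0.9],[-0.11,0.05,3,0.08,0.9],[-0.11,0.05,3.6,0.08,0.9],[-0.11,0.05,4,0.08,0.9],[-0.11,0.05,4.2,0.08,0.9],[-0.11,0.05,4.2,0.08,0.9]]]'; python3 - <<'E'
from h import *
c=load("top",2)
A=np.array([at(c,385+(a+.5)/8-.5,195+(b+.5)/8-.5,.075) for a,b in [(207,97),(490,97),(496,300),(210,300)]])
print(A.mean(0),cv2.minAreaRect(A[:,:2].astype(np.float32)*1000),[round(float(np.degrees(np.arctan2(*(A[(i+1)%4]-A[i])[[1,0]]))),1) for i in range(4)])
print(rows([.4349,.1574,.006],yaw=np.radians(-35.3)))
E
```

```text
clock: 10.95
eef_pos: [0.4328, 0.1503, 0.0443]
orientation: [0.89, 0.456, -0.002, -0.0]
ft_force: [-0.3, 0.8, -0.4]
width: 0.905
gripper_force: 0.0
[ 0.3970016  -0.24535006  0.075     ] ((396.9894104003906, -245.2316131591797), (85.33904266357422, 60.98569107055664), 88.43712615966797) [-91.6, 178.4, 88.5, -2.1]
[array([ 0.179, -0.058,  0.957]), np.float64(-0.076)]
```

```bash
python3 -m creep '[[[0.1,-0.05,0,-0.08,0.9],[0.13,-0.05,0,-0.08,0.9],[0.13,-0.05,0,-0.08,0.9],[0.13,-0.05,0,-0.08,0.9]]]';  python3 -c "
from h import *
print(rows([.4349,.1574,.006],yaw=np.radians(-35.3)))"
```

```text
clock: 11.28
eef_pos: [0.4375, 0.1572, 0.0474]
orientation: [0.888, 0.46, 0.001, 0.0]
ft_force: [0.0, 0.6, 0.8]
width: 0.903
gripper_force: 0.0
[array([-0.036, -0.057,  1.034]), np.float64(0.019)]
```

```bash
python3 -m creep '[[[-0.03,-0.05,0.2,0,0.9],[-0.03,-0.05,0.4,0,0.9],[-0.03,-0.05,0.6,0,0.9],[-0.03,-0.05,0.8,0,0.9],[-0.03,-0.05,0.9,0,0.9],[-0.03,-0.05,1,0,0.9],[-0.03,-0.05,1,0,0.9]]]';  python3 -c "
from h import *
print(rows([.4349,.1574,.006],yaw=np.radians(-35.3)))"
python3 -m creep '[[[0,0,0,0,0.8],[0,0,0,0,0.7],[0,0,0,0,0.6],[0,0,0,0,0.5],[0,0,0,0,0.5],[0,0,0,0,0.5],[0,0,0,0,0.5],[0,0,0,0,0.5]]]' 40
```

```text
clock: 11.87
eef_pos: [0.4328, 0.1568, 0.0049]
orientation: [0.888, 0.46, -0.001, -0.0]
ft_force: [-0.3, -0.1, -0.4]
width: 0.9
gripper_force: 0.0
[array([ 0.042,  0.035, -0.028]), np.float64(0.016)]
clock: 12.53
eef_pos: [0.4344, 0.1572, 0.0065]
orientation: [0.888, 0.46, 0.001, 0.0]
ft_force: [0.8, -0.4, 5.0]
width: 0.69
gripper_force: 43.8
```

```bash
python3 -m creep '[[[0,0,-0.2,0,0.5],[0,0,-0.6,0,0.5],[0,0,-1.2,0,0.5],[0,0,-1.9,0,0.5],[0,0,-2.6,-0.6,0.5],[0,0,-3.3,-1.6,0.5],[0,0,-4,-2.6,0.5],[0,0,-4.7,-3.6,0.5],[0,0,-5.3,-4.6,0.5],[0,0,-5.7,-5.6,0.5],[0,0,-6,-5.6,0.5],[0,0,-6,-5.6,0.5]]]';  python3 -c "
from h import *
print(rows([.397,-.246,.245],yaw=np.radians(-1.7)))"
```

```text
clock: 13.53
eef_pos: [0.4351, 0.1573, 0.249]
orientation: [0.717, 0.697, 0.002, 0.001]
ft_force: [0.4, -0.4, -1.1]
width: 0.693
gripper_force: 43.2
[array([-10.107,  -0.669,   0.085]), np.float64(0.016)]
```

```bash
python3 -m creep '[[[-0.4,-0.3,0,0,0.5],[-1.1,-0.6,0,0,0.5],[-2,-0.65,0,0,0.5],[-2.9,-0.65,0,0,0.5],[-3.8,-0.65,0,0,0.5],[-4.7,-0.65,0,0,0.5],[-5.6,-0.65,0,0,0.5],[-6.5,-0.65,0,0,0.5],[-7.4,-0.65,0,0,0.5],[-8.3,-0.65,0,0,0.5],[-9.1,-0.65,0,0,0.5],[-9.7,-0.65,0,0,0.5]]]' && python3 -m creep '[[[-0.25,0,0.3,0,0.5],[-0.4,0,0.9,0,0.5],[-0.4,0,1.6,0,0.5],[-0.4,0,2.3,0,0.5],[-0.4,0,2.9,0,0.5],[-0.4,0,3.4,0,0.5],[-0.4,0,3.7,0,0.5],[-0.4,0,3.8,0,0.5],[-0.4,0,3.8,0,0.5],[-0.4,0,3.8,0,0.5]]]' ;  python3 -c "
from h import *
print(rows([.397,-.246,.0815],yaw=np.radians(-1.7)))"
```

```text
clock: 14.53
eef_pos: [0.3957, -0.2321, 0.2447]
orientation: [0.718, 0.696, -0.0, -0.001]
ft_force: [1.1, -0.8, -1.4]
width: 0.693
gripper_force: 43.3
clock: 15.37
eef_pos: [0.3962, -0.2459, 0.0939]
orientation: [0.717, 0.697, -0.0, -0.0]
ft_force: [0.2, -0.4, -0.2]
width: 0.688
gripper_force: 43.3
[array([-0.003,  0.02 ,  0.31 ]), np.float64(0.015)]
```

```bash
python3 -m creep '[[[0,0.02,0.07,0,0.5],[0,0.02,0.14,0,0.5],[0,0.02,0.2,0,0.5],[0,0.02,0.25,0,0.5],[0,0.02,0.28,0,0.5],[0,0.02,0.28,0,0.5],[0,0.02,0.28,0,0.5]]]';python3 -m creep '[[[0,0,0.02,0,0.5],[0,0,0.04,0,0.5],[0,0,0.04,0,0.5]]]'
```

```text
clock: 15.95
eef_pos: [0.3972, -0.2461, 0.0828]
orientation: [0.717, 0.697, -0.0, -0.0]
ft_force: [-0.5, 0.1, -0.7]
width: 0.698
gripper_force: 43.3
clock: 16.2
eef_pos: [0.3974, -0.2463, 0.0815]
orientation: [0.717, 0.697, 0.0, 0.0]
ft_force: [-0.2, 0.1, 1.2]
width: 0.693
gripper_force: 43.4
```

```bash
python3 -m creep '[[[0,0,0.015,0,0.5],[0,0,0.03,0,0.5],[0,0,0.03,0,0.5]]]';python3 -m creep '[[[0,0,0,0,0.72],[0,0,0,0,0.76],[0,0,0,0,0.8],[0,0,0,0,0.85],[0,0,0,0,0.9],[0,0,0,0,0.9],[0,0,-0.3,0,0.9],[0,0,-0.8,0,0.9],[0,0,-1.5,0,0.9],[0,0,-2.4,0,0.9],[0,0,-3.3,0,0.9],[0,0,-4.2,0,0.9]]]'; python3 -c "
from h import *
print(rows([.4203,.3034,.25],yaw=np.radians(-1.7)))"
```

```text
clock: 16.45
eef_pos: [0.3974, -0.2463, 0.0815]
orientation: [0.717, 0.697, -0.0, 0.0]
ft_force: [-2.7, 2.1, 11.6]
width: 0.693
gripper_force: 44.6
clock: 17.45
eef_pos: [0.3968, -0.2457, 0.2493]
orientation: [0.717, 0.697, -0.0, -0.0]
ft_force: [0.6, -0.7, 0.4]
width: 0.901
gripper_force: 0.0
[array([ 1.3739e+01,  2.0400e-01, -1.1000e-02]), np.float64(0.016)]
```

```bash
python3 -m creep '[[[0.6,0,0,0,0.9],[1.5,0,0,0,0.9],[2.5,0,0,0,0.9],[3.5,0,0,0,0.9],[4.5,0,0,0,0.9],[5.5,0,0,0,0.9],[6.5,0,0,0,0.9],[7.5,0,0,0,0.9],[8.5,0.1,0,0,0.9],[9.5,0.2,0,0,0.9],[10.5,0.2,0,0,0.9],[11.4,0.2,0,0,0.9]]]' && python3 -m creep '[[[0.9,0,0.3,0,0.9],[1.6,0,1,0,0.9],[2,0,1.8,0,0.9],[2.3,0,2.6,0,0.9],[2.3,0,3.3,0,0.9],[2.3,0,4,0,0.9],[2.3,0,4.5,0,0.9],[2.3,0,4.8,0,0.9],[2.3,0,4.8,0,0.9],[2.3,0,4.8,0,0.9]]]'; python3 - <<'E'
from h import *
print(rows([.4203,.3034,-.003],yaw=np.radians(-1.7)))
c=cam("top",3); crop(c,385,195,80,50,8,"cs3"); print(r.state()['eef_pos'])
E
```

```text
clock: 18.45
eef_pos: [0.4177, 0.2119, 0.248]
orientation: [0.717, 0.697, 0.0, 0.0]
ft_force: [0.2, -0.4, -0.1]
width: 0.898
gripper_force: 0.0
clock: 19.28
eef_pos: [0.4199, 0.3011, 0.0553]
orientation: [0.717, 0.697, -0.001, -0.0]
ft_force: [-0.5, -0.2, 0.1]
width: 0.899
gripper_force: 0.0
[array([0.06 , 0.012, 1.457]), np.float64(0.016)]
[0.42088615 0.30162313 0.05639371]
```

View pics/cs3.png

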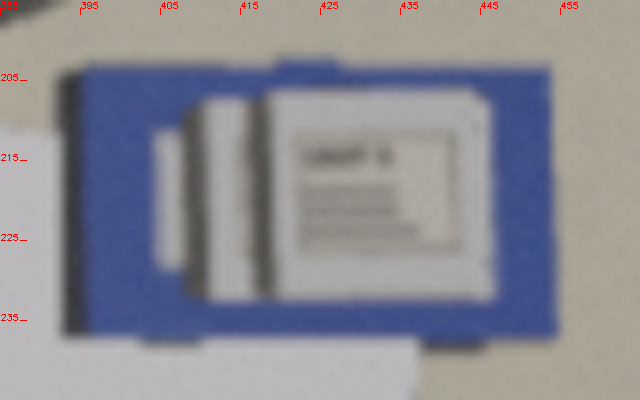

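```bash
python3 - <<'E'
from h import *
c=load("top",3)
A=np.array([at(c,385+(a+.5)/8-.5,195+(b+.5)/8-.5,.105) for a,b in [(270,90),(475,90),(480,299),(272,299)]])
print(A.mean(0),cv2.minAreaRect(A[:,:2].astype(np.float32)*1000),A)
E
python3 -m creep '[[[0.05,0,0.2,0,0.9],[0.05,0,0.5,0,0.9],[0.05,0,0.8,0,0.9],[0.05,0,1,0,0.9],[0.05,0,1.15,0,0.9],[0.05,0,1.25,0,0.9],[0.05,0,1.3,0,0.9]]]';python3 -m creep '[[[0,0,0.05,0,0.9],[0,0,0.1,0,0.9],[0,0,0.1,0,0.9]]]';python3 -c "
from h import *
print(rows([.4203,.3034,-.003],yaw=np.radians(-1.7)))"
```

```text
[ 0.39666787 -0.24273266  0.105     ] ((396.66070556640625, -242.5916290283203), (60.23277282714844, 61.394989013671875), 88.0593490600586) [[ 0.42794973 -0.21408135  0.105     ]
 [ 0.42632074 -0.27373027  0.105     ]
 [ 0.36540032 -0.27166608  0.105     ]
 [ 0.36700071 -0.21145296  0.105     ]]
clock: 19.92
eef_pos: [0.4207, 0.3035, 0.0038]
orientation: [0.717, 0.697, 0.0, 0.0]
ft_force: [-0.3, -0.5, -0.8]
width: 0.905
gripper_force: 0.0
clock: 20.17
eef_pos: [0.4207, 0.3035, 0.0]
orientation: [0.717, 0.697, 0.0, 0.0]
ft_force: [-1.1, -1.0, 0.5]
width: 0.901
gripper_force: 0.0
[array([-0.003, -0.01 ,  0.075]), np.float64(0.016)]
```

```bash
python3 -m creep '[[[0,0,0.02,0,0.8],[0,0,0.02,0,0.7],[0,0,0.02,0,0.6],[0,0,0.02,0,0.5],[0,0,0.02,0,0.5],[0,0,0.02,0,0.5],[0,0,0.02,0,0.5],[0,0,0.02,0,0.5]]]' 30; python3 -m creep '[[[0,0,-0.2,0,0.5],[0,0,-0.5,0,0.5],[0,0,-0.5,0,0.5],[0,0,-0.5,0,0.5]]]'; python3 - <<'E'
from h import *
c=cam("scene",4); crop(c,130,200,140,130,4,"d4")
E
```

```text
clock: 20.83
eef_pos: [0.4208, 0.3036, -0.0001]
orientation: [0.717, 0.697, 0.0, 0.0]
ft_force: [-1.3, -1.0, 5.8]
width: 0.655
gripper_force: 31.4
clock: 21.17
eef_pos: [0.4215, 0.3039, 0.02]
orientation: [0.717, 0.697, 0.001, 0.0]
ft_force: [-0.3, 0.1, -0.6]
width: 0.647
gripper_force: 32.0
```

View pics/d4.png

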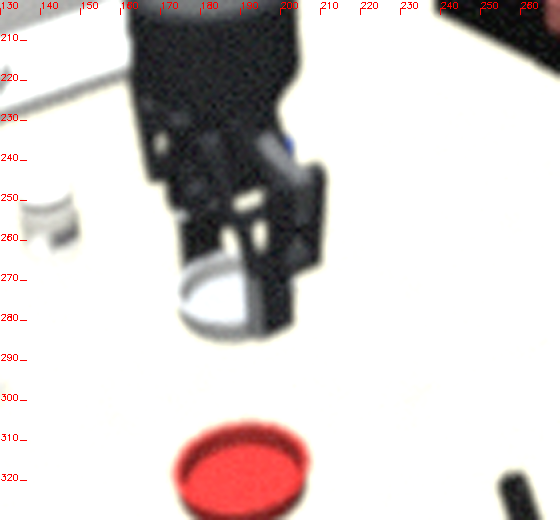

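The dish is held level between the fingers at (190–195, 275–280); the red dish is untouched. Carrying it to the pile.

```bash
python3 -m creep '[[[0,0,-0.4,0,0.5],[0,0,-1,0,0.5],[0,0,-1.7,0,0.5],[0,0,-2.5,0,0.5],[0,0,-3.3,0,0.5],[-0.4,0,-4.1,0,0.5],[-1,0,-4.9,0,0.5],[-1.8,0,-5.5,0,0.5],[-2.7,0,-5.8,0,0.5],[-3.6,0,-5.8,0,0.5],[-4.5,0,-5.8,0,0.5],[-5.4,0,-5.8,0,0.5]]]';  python3 -c "
from h import *
print(rows([.397,-.2445,.245],yaw=np.radians(-1.7)))"
```

```text
clock: 22.22
eef_pos: [0.4141, 0.0861, 0.251]
orientation: [0.717, 0.697, 0.0, 0.0]
ft_force: [-0.2, -0.5, -0.2]
width: 0.647
gripper_force: 32.0
[array([-8.274, -0.202,  0.152]), np.float64(0.023)]
```

```bash
python3 -m creep '[[[-0.9,-0.1,0,0,0.5],[-1.8,-0.2,0,0,0.5],[-2.7,-0.2,0,0,0.5],[-3.6,-0.2,0,0,0.5],[-4.5,-0.2,0,0,0.5],[-5.4,-0.2,0,0,0.5],[-6.2,-0.2,0,0,0.5],[-6.9,-0.2,0,0,0.5],[-7.5,-0.2,0,0,0.5],[-7.9,-0.2,0,0,0.5],[-8,-0.2,0,0,0.5],[-8,-0.2,0,0,0.5]]]' && python3 -m creep '[[[0,0,0.3,0,0.5],[0,0,0.8,0,0.5],[0,0,1.4,0,0.5],[0,0,2,0,0.5],[0,0,2.6,0,0.5],[0,0,3,0,0.5],[0,0,3.2,0,0.5],[0,0,3.3,0,0.5],[0,0,3.3,0,0.5]]]' ;  python3 -c "
from h import *
print(rows([.397,-.2445,.105],yaw=np.radians(-1.7)))"
```

```text
clock: 23.22
eef_pos: [0.3972, -0.2327, 0.2504]
orientation: [0.718, 0.696, -0.0, -0.001]
ft_force: [-0.1, 0.4, -0.5]
width: 0.645
gripper_force: 32.0
clock: 23.97
eef_pos: [0.3973, -0.2311, 0.1187]
orientation: [0.717, 0.698, 0.0, -0.001]
ft_force: [-0.2, 0.1, 0.3]
width: 0.651
gripper_force: 32.0
[array([-0.337,  0.001,  0.343]), np.float64(0.026)]
```

```bash
python3 -m creep '[[[-0.15,0,0,0,0.5],[-0.3,0,0,0,0.5],[-0.34,0,0.1,0,0.5],[-0.34,0,0.18,0,0.5],[-0.34,0,0.24,0,0.5],[-0.34,0,0.27,0,0.5],[-0.34,0,0.27,0,0.5],[-0.34,0,0.27,0,0.5]]]';python3 -m creep '[[[0,0,0.02,0,0.5],[0,0,0.04,0,0.5],[0,0,0.04,0,0.5]]]';python3 -c "
from h import *
print(rows([.397,-.2445,.105],yaw=np.radians(-1.7)))"
```

```text
clock: 24.63
eef_pos: [0.397, -0.2455, 0.1082]
orientation: [0.717, 0.697, -0.0, -0.0]
ft_force: [0.3, -0.5, 0.1]
width: 0.642
gripper_force: 32.0
clock: 24.88
eef_pos: [0.3972, -0.2456, 0.1067]
orientation: [0.717, 0.697, -0.0, -0.0]
ft_force: [0.2, -0.5, 0.0]
width: 0.648
gripper_force: 32.0
[array([ 0.027, -0.006,  0.043]), np.float64(0.017)]
```

```bash
python3 -m creep '[[[0.02,0,0.02,0,0.5],[0.02,0,0.03,0,0.5],[0.02,0,0.03,0,0.5]]]';python3 -m creep '[[[0,0,0.01,0,0.5],[0,0,0.02,0,0.5],[0,0,0.02,0,0.5]]]'
```

```text
clock: 25.13
eef_pos: [0.3972, -0.2448, 0.1055]
orientation: [0.717, 0.697, -0.0, -0.0]
ft_force: [-0.2, 0.1, -0.1]
width: 0.649
gripper_force: 32.0
clock: 25.38
eef_pos: [0.3973, -0.2449, 0.105]
orientation: [0.717, 0.697, 0.0, 0.0]
ft_force: [0.1, 0.2, -0.0]
width: 0.653
gripper_force: 32.1
```

```bash
python3 -m creep '[[[0,0,0.01,0,0.5],[0,0,0.02,0,0.5],[0,0,0.02,0,0.5]]]'
```

```text
clock: 25.63
eef_pos: [0.3974, -0.245, 0.1049]
orientation: [0.717, 0.697, -0.0, 0.0]
ft_force: [-2.0, 1.2, 6.4]
width: 0.65
gripper_force: 32.5
```

```bash
python3 -m creep '[[[0,0,-0.02,0,0.68],[0,0,-0.02,0,0.72],[0,0,-0.02,0,0.76],[0,0,-0.02,0,0.8],[0,0,-0.02,0,0.85],[0,0,-0.02,0,0.88],[0,0,-0.3,0,0.88],[0,0,-0.8,0,0.88],[0,0,-1.5,0,0.88],[0,0,-2.4,0,0.88],[0,0,-3.3,0,0.88],[0,0,-3.8,0,0.88]]]'; python3 -c "
from h import *
print(rows([.5554,.3325,.1],yaw=np.radians(-1.7)))"
```

```text
clock: 26.63
eef_pos: [0.3986, -0.246, 0.2601]
orientation: [0.717, 0.697, 0.0, 0.003]
ft_force: [1.0, -0.6, 0.3]
width: 0.88
gripper_force: 0.0
[array([14.579,  3.498,  3.97 ]), np.float64(0.016)]
```

```bash
python3 -m creep '[[[0.6,0,0,0,0.6],[1.5,0,0,0,0.6],[2.5,0,0,0,0.6],[3.5,0,0,0,0.6],[4.5,0,0,0,0.6],[5.5,0,0,0,0.6],[6.5,0,0,0,0.6],[7.5,0,0,0,0.6],[8.5,0,0,0,0.6],[9.5,0,0,0,0.6],[10.5,0,0,0,0.6],[11.5,0.2,0,0,0.6]]]' && python3 -m creep '[[[0.9,0.5,0,0,0.6],[1.8,1.1,0.2,0,0.6],[2.5,1.8,0.6,0,0.6],[3,2.5,1.2,0,0.6],[3,3,1.9,0,0.6],[3,3.3,2.7,0,0.6],[3,3.3,3.4,0,0.6],[3,3.3,3.9,0,0.6],[3,3.3,3.9,0,0.6],[3,3.3,3.9,0,0.6]]]'; python3 - <<'E'
from h import *
print(rows([.5554,.3325,.012],yaw=np.radians(-1.7)))
c=cam("top",5); crop(c,385,195,80,50,8,"cs5")
E
```

```text
clock: 27.63
eef_pos: [0.4165, 0.2167, 0.2561]
orientation: [0.717, 0.697, -0.0, -0.0]
ft_force: [0.2, -1.2, -0.7]
width: 0.602
gripper_force: 0.0
clock: 28.47
eef_pos: [0.5522, 0.3303, 0.0985]
orientation: [0.717, 0.697, -0.002, -0.001]
ft_force: [0.1, -0.7, -0.1]
width: 0.601
gripper_force: 0.0
[array([0.061, 0.086, 2.161]), np.float64(0.015)]
```

View pics/cs5.png

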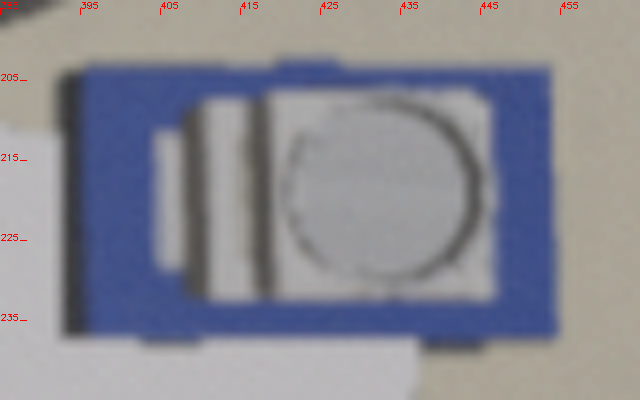

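```bash
python3 -m creep '[[[0.04,0.06,0.3,0,0.6],[0.05,0.07,0.8,0,0.6],[0.05,0.07,1.2,0,0.6],[0.05,0.07,1.2,0,0.6],[0.05,0.07,1.2,0,0.6]]]'; python3 - <<'E'
from h import *
c=load("top",5)
for p in [(384,190),(281,190),(487,190),(384,93),(384,287)]: print(at(c,385+(p[0]+.5)/8-.5,195+(p[1]+.5)/8-.5,.119))
print(rows([.5554,.3325,.012],yaw=np.radians(-1.7)))
d=cam("scene",5); crop(d,90,180,140,130,4,"d5")
E
```

```text
clock: 28.93
eef_pos: [0.5563, 0.333, 0.0523]
orientation: [0.717, 0.697, 0.0, 0.0]
ft_force: [0.2, -0.4, 0.4]
width: 0.6
gripper_force: 0.0
[ 0.39717997 -0.24106244  0.119     ]
[ 0.3979747 -0.2115702  0.119    ]
[ 0.39638473 -0.27054248  0.119     ]
[ 0.42513201 -0.24261629  0.119     ]
[ 0.36936013 -0.23952368  0.119     ]
[array([-0.012, -0.023,  1.009]), np.float64(0.017)]
```

View pics/d5.png

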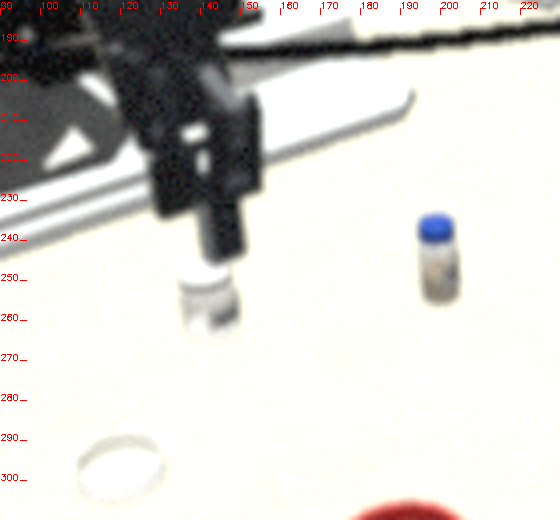

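Dish centred on the square box, and the gripper is over the white-capped short vial at (141,255); the blue-capped tall vial and clear dish are undisturbed. Descending.

```bash
python3 -m creep '[[[0,-0.02,0.15,0,0.6],[0,-0.02,0.35,0,0.6],[0,-0.02,0.55,0,0.6],[0,-0.02,0.75,0,0.6],[0,-0.02,0.9,0,0.6],[0,-0.02,0.97,0,0.6],[0,-0.02,0.97,0,0.6],[0,-0.02,0.97,0,0.6]]]'; python3 -m creep '[[[0,0,0,0,0.5],[0,0,0,0,0.4],[0,0,0,0,0.3],[0,0,0,0,0.25],[0,0,0,0,0.2],[0,0,0,0,0.2],[0,0,0,0,0.2],[0,0,0,0,0.2]]]' 25; python3 -m creep '[[[0,0,-0.2,0,0.2],[0,0,-0.5,0,0.2],[0,0,-0.8,0,0.2],[0,0,-0.8,0,0.2],[0,0,-0.8,0,0.2]]]';python3 - <<'E'
from h import *
d=cam("scene",6); crop(d,90,180,140,130,4,"d6")
E
```

```text
clock: 29.65
eef_pos: [0.5553, 0.3328, 0.0128]
orientation: [0.717, 0.697, -0.0, -0.0]
ft_force: [1.6, -0.3, -0.3]
width: 0.6
gripper_force: 0.0
clock: 30.32
eef_pos: [0.5561, 0.3332, 0.0139]
orientation: [0.717, 0.697, 0.001, 0.0]
ft_force: [-1.1, 0.3, 4.6]
width: 0.341
gripper_force: 24.9
clock: 30.73
eef_pos: [0.5568, 0.3334, 0.047]
orientation: [0.717, 0.697, 0.002, 0.001]
ft_force: [-0.0, 0.4, -0.8]
width: 0.341
gripper_force: 24.7
```

View pics/d6.png

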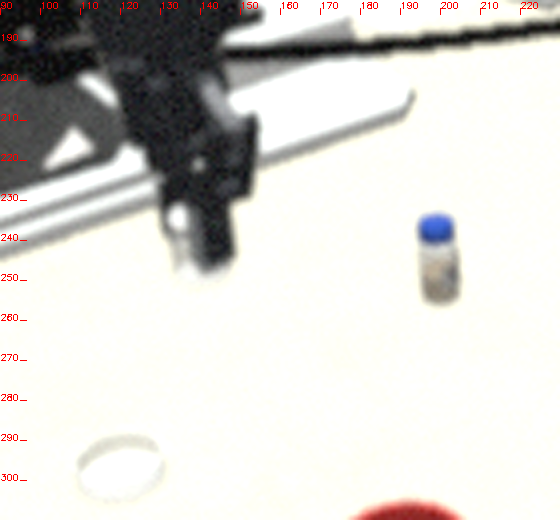

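```bash
python3 -m creep '[[[0,0,-0.4,0,0.2],[0,0,-1,0,0.2],[0,0,-1.7,0,0.2],[0,0,-2.4,0,0.2],[0,-0.3,-3.1,0,0.2],[0,-0.7,-3.8,0,0.2],[0,-1.2,-4.5,0,0.2],[-0.3,-1.8,-5.1,0,0.2],[-0.8,-2.5,-5.5,0,0.2],[-1.4,-3.1,-5.6,0,0.2],[-2.1,-3.5,-5.6,0,0.2],[-2.9,-3.7,-5.6,0,0.2]]]';  python3 -c "
from h import *
print(rows([.397,-.2435,.265],yaw=np.radians(-1.7)))"
```

```text
clock: 31.78
eef_pos: [0.4019, 0.2206, 0.2693]
orientation: [0.716, 0.698, -0.0, -0.0]
ft_force: [1.4, -0.3, -0.1]
width: 0.339
gripper_force: 24.8
[array([-11.602,   0.171,   0.105]), np.float64(0.042)]
```

```bash
python3 -m creep '[[[-0.8,0.1,0,0,0.2],[-1.6,0.2,0,0,0.2],[-2.5,0.2,0,0,0.2],[-3.4,0.2,0,0,0.2],[-4.3,0.2,0,0,0.2],[-5.2,0.2,0,0,0.2],[-6.1,0.2,0,0,0.2],[-7,0.2,0,0,0.2],[-7.9,0.2,0,0,0.2],[-8.8,0.2,0,0,0.2],[-9.6,0.2,0,0,0.2],[-10.3,0.2,0,0,0.2]]]' && python3 -m creep '[[[-0.5,0,0,0,0.2],[-0.9,0,0.2,0,0.2],[-1.15,0,0.6,0,0.2],[-1.2,0,1.1,0,0.2],[-1.2,0,1.6,0,0.2],[-1.2,0,2.1,0,0.2],[-1.2,0,2.5,0,0.2],[-1.2,0,2.8,0,0.2],[-1.2,0,2.9,0,0.2],[-1.2,0,2.9,0,0.2],[-1.2,0,2.9,0,0.2]]]' ;  python3 -c "
from h import *
print(rows([.397,-.2435,.1215],yaw=np.radians(-1.7)))"
```

```text
clock: 32.78
eef_pos: [0.3999, -0.1929, 0.2687]
orientation: [0.717, 0.697, -0.0, -0.0]
ft_force: [0.8, 1.4, -0.2]
width: 0.339
gripper_force: 24.8
clock: 33.7
eef_pos: [0.3994, -0.2389, 0.1533]
orientation: [0.717, 0.697, -0.0, -0.0]
ft_force: [-0.4, -0.2, 0.1]
width: 0.339
gripper_force: 24.8
[array([-0.116, -0.057,  0.796]), np.float64(0.016)]
```

```bash
python3 -m creep '[[[-0.08,-0.04,0,0,0.2],[-0.12,-0.06,0.1,0,0.2],[-0.12,-0.06,0.25,0,0.2],[-0.12,-0.06,0.4,0,0.2],[-0.12,-0.06,0.55,0,0.2],[-0.12,-0.06,0.65,0,0.2],[-0.12,-0.06,0.7,0,0.2],[-0.12,-0.06,0.7,0,0.2],[-0.12,-0.06,0.7,0,0.2]]]';python3 -m creep '[[[0,0,0.02,0,0.2],[0,0,0.04,0,0.2],[0,0,0.04,0,0.2]]]'
```

```text
clock: 34.45
eef_pos: [0.3968, -0.2436, 0.1251]
orientation: [0.717, 0.697, -0.0, -0.0]
ft_force: [0.4, 0.4, -0.9]
width: 0.343
gripper_force: 24.8
clock: 34.7
eef_pos: [0.397, -0.2437, 0.1237]
orientation: [0.717, 0.697, -0.0, 0.0]
ft_force: [1.0, -0.7, 0.0]
width: 0.339
gripper_force: 24.8
```

```bash
python3 -m creep '[[[0,0,0.01,0,0.2],[0,0,0.025,0,0.2],[0,0,0.025,0,0.2]]]';python3 -m creep '[[[0,0,0.01,0,0.2],[0,0,0.02,0,0.2],[0,0,0.02,0,0.2]]]'
```

```text
clock: 34.95
eef_pos: [0.3969, -0.2437, 0.1226]
orientation: [0.717, 0.697, -0.0, -0.0]
ft_force: [-0.5, -0.8, 0.8]
width: 0.343
gripper_force: 24.8
clock: 35.2
eef_pos: [0.3969, -0.2437, 0.1219]
orientation: [0.717, 0.697, 0.0, 0.0]
ft_force: [-0.1, 0.1, 0.2]
width: 0.337
gripper_force: 24.8
```

```bash
python3 -m creep '[[[0,0,0.01,0,0.2],[0,0,0.015,0,0.2],[0,0,0.015,0,0.2]]]';python3 -m creep '[[[0,0,0.01,0,0.2],[0,0,0.015,0,0.2],[0,0,0.015,0,0.2]]]'
```

```text
clock: 35.45
eef_pos: [0.397, -0.2438, 0.1218]
orientation: [0.717, 0.697, -0.0, 0.0]
ft_force: [-0.7, 0.7, 4.5]
width: 0.34
gripper_force: 25.1
clock: 35.7
eef_pos: [0.397, -0.2438, 0.1218]
orientation: [0.717, 0.697, -0.0, 0.0]
ft_force: [-1.4, 1.5, 8.7]
width: 0.342
gripper_force: 25.4
```

```bash
python3 -m creep '[[[0,0,-0.02,0,0.36],[0,0,-0.02,0,0.39],[0,0,-0.02,0,0.43],[0,0,-0.02,0,0.48],[0,0,-0.02,0,0.52],[0,0,-0.02,0,0.52],[0,0,-0.2,0,0.52],[0,0,-0.6,0,0.52],[0,0,-1.2,0,0.52],[0,0,-2,0,0.52],[0,0,-2.8,0,0.52],[0,0,-3.5,0,0.52]]]'; python3 -m creep '[[[0.6,0,-0.3,0,0.6],[1.5,0,-0.3,0,0.6],[2.5,0,-0.3,0,0.6],[3.5,0,-0.3,0,0.6],[4.5,0,-0.3,0,0.6],[5.5,0,-0.3,0,0.6],[6.5,0,-0.3,0,0.6],[7.5,0,-0.3,0,0.6],[8.5,0,-0.3,0,0.6],[9.2,0,-0.3,0,0.6],[9.6,0,-0.3,0,0.6],[9.6,0,-0.3,0,0.6]]]'; python3 - <<'E'
from h import *
a=cam("top",7); b=cam("scene",7)
crop(a,385,190,80,60,6,"x"); crop(b,320,130,100,100,4,"y")
x=cv2.imread("pics/x.png");y=cv2.imread("pics/y.png")[:360]
cv2.imwrite("pics/fin.png",np.hstack([x[:360,:400],y]))
E
```

```text
clock: 36.7
eef_pos: [0.397, -0.2438, 0.2631]
orientation: [0.717, 0.697, 0.0, 0.001]
ft_force: [1.5, 0.8, 0.4]
width: 0.519
gripper_force: 0.0
clock: 37.7
eef_pos: [0.4075, 0.1429, 0.2732]
orientation: [0.715, 0.699, 0.001, -0.0]
ft_force: [-0.5, -0.5, -1.2]
width: 0.6
gripper_force: 0.0
```

View pics/fin.png

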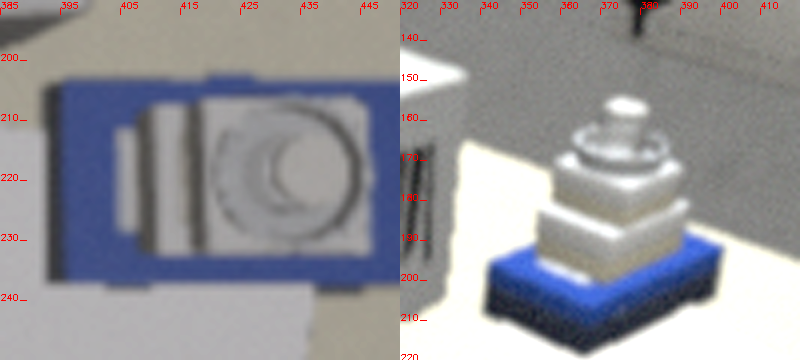

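The vial stands upright in the dish and the pile is tidy: the slide box's front corner is at (366,207) and the vial cap at (376,157). One numerical check of the centring from the scene camera.

```bash
python3 - <<'E'
from h import *
c=load("scene",7)
f=lambda a,b,z: at(c,320+(a-400+.5)/4-.5,130+(b+.5)/4-.5,z)[:2].round(4)
print("slide",[f(*p,.04) for p in [(487,265),(585,308),(722,243)]])
print("long",[f(*p,.075) for p in [(537,205),(614,237),(689,203)]])
print("sq",[f(*p,.105) for p in [(556,160),(615,190),(683,167)]])
print("dish",f(621,146,.119),"cap",f(627,104,.144))
E
```

```text
slide [array([ 0.4346, -0.1693]), array([ 0.3558, -0.1671]), array([ 0.354 , -0.3168])]
long [array([ 0.4262, -0.2043]), array([ 0.364, -0.201]), array([ 0.3639, -0.2833])]
sq [array([ 0.4221, -0.2134]), array([ 0.3683, -0.2014]), array([ 0.3625, -0.2664])]
dish [ 0.3896 -0.2347] cap [ 0.394  -0.2417]
```

```bash
python3 -c "
from bench import r
print(r.finish_job())"
```

```text
the job is handed in; nothing more can be done
None
```

The job is handed in after about 38 s of robot time: long box, square box, dish and upright vial are stacked in order on the slide box, each layer centred to about 3 mm by my measurements (the dish less certain), with the robot clear of the pile and the other things not touched.

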